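Load a refill cassette through the one-way flap of a magazine

ROBOT

A 7-joint arm with a two-finger parallel gripper is mounted at the origin on the work surface. World frame = base frame: x ahead of the robot, y to its left, z up, the work surface at z = 0. Lengths are in m, angles in degrees, forces in N, time in s.
With the tool pointing down it reaches from about 0.425 to 0.875 m from the base axis. Payload 4.7 kg.
Tool frame: the origin (TCP) lies midway between the tips of the shut fingers; the grasp point (between the pads) lies 19 mm behind it (env.grip_depth is the distance from the TCP to the grasp point, in m); z points along the fingers, y is the line along which they close (so a half turn about z gives the same grasp; the last joint's range is limited). The gripper opens to 87 mm and grips with 3 to 60 N. Pads are 19 mm wide; open, the fingers measure 117 mm over their backs; the gripper's body (75 mm by 190 mm) begins 51 mm behind the grasp point.
Start: joints at [77.813, 18.392, -4.016, 83.108, 1.295, 78.541, -3.26], TCP at [0.146, -0.633, 0.223] pointing down, gripper open.
Joint ranges: [-163.93, 163.93], [-17.29, 119.83], [-79.2, 71.16], [3.27, 140.29], [-89.18, 269.18], [5.43, 117.66], [-154.24, 154.24]. Speed limits (degrees/s): [147.25, 147.25, 180, 180, 180, 180, 180].

INTERFACE

Orientations are given as [roll, pitch, yaw] about the fixed x, y, z axes, in that order (R = Rz(yaw) Ry(pitch) Rx(roll)).
In Python, from cell import get_obs, optics, env, nets gives the robot as it stands.
- The arm moves only by the shell command python3 -m creep 'ROWS' [FORCE]. ROWS is JSON, a list of rows, each an object of numbers: "wx", "wy", "wz": the turn, a rotation vector about the tool's x, y, z in degrees; "tx", "ty", "tz": the shift along the tool's x, y, z in mm; "gripper": the opening, from -1 (shut) to 1 (fully open). A call has 1 to 5 rows; each row is the pose to reach, as a shift and turn from the pose commanded when the call began, along the tool's axes at that moment; what a row does not reach only later rows make up. A row lasts 1/12 s, in which the tool goes at most 41.7 mm and 7.16 degrees, less where a joint would pass 70% of its speed; a pose out of reach is approached as far as the arm can. A call with a gripper value outside its range is refused whole. The fingers move at their own pace and stop on an object; FORCE is the grip in N (left out, the last holds). Time passes only in rows, so rows that repeat a pose let the fingers close. It gives the time, the measured TCP pose, the force, the opening and the grip force at its end, in the units of the state.
- get_obs(): the state, without advancing time (a new reading comes with each control period).
- optics.read_camera(name): name is "side" or "top" or "wrist"; returns (picture, depth): 384x512x3 uint8, red, green, blue; 384x512 float32, m along the optical axis (not along the pixel's ray), 0 where there is no reading.
- optics.camera_info(name): a dict with "fovy" (degrees; the focal length in pixels is half the picture's height over the tangent of half this angle, whatever the lens; pixels are square), "cx", "cy" (the principal point, pixels), "R" (3x3) and "t" (3): a world point X has camera coordinates R X + t; the wrist camera has in their place "tool_from_camera" (4x4, takes a point from camera to tool coordinates, whose origin is the TCP and whose axes are the flange's). Camera axes: x right, y down, z forward; pixel columns grow to the right and rows downward; lengths in m; the calibration is good to about 2 mm. A picture is of the moment at which its call begins: read the wrist's pose just before it. camera_info takes no time and is no camera call.
- env.sign_off(): hands the job in; it is judged then, once.
Trained networks look in the newest picture that a camera, given by its name, has taken for a name from the list of things; names that differ only in an ending like _2 or _b are one class to them, and where a whole thing is asked for, a point or a joint stands for the part that bears it (a point fixed in the world has none). Each returns a list of dicts, best first, with "confidence" (0 to 1); they miss things now and then, are a little off and sometimes report something else, mostly with a low value. They report only what shows in the picture. A call takes as long as a camera call. They do not tell look-alikes from the thing itself.
- nets.look_for(query, camera): "point" ([x, y, z] in m, in world coordinates, good to about 4 mm: the middle of the surface that is visible of it).
- nets.place_of(query, camera): "point" ([x, y, z] in m, in world coordinates, good to about 4 mm: a listed point, or the origin of a listed thing).
The state is a dict: "time_s": time; "qpos": joint angles; "joint_velocities": joint speeds; "effort": joint torques, N m; "tool_pos": TCP position; "tool_rot": TCP orientation; "force": force on the tool from outside, world axes, zero at the start; "wrist_torque": the same for the moment, N m; "grip_width": finger opening in m; "grasp_force": force on a finger pad.
Only numpy, scipy, OpenCV 4.12 (cv2) and the standard library are available. Lean on these libraries where they do the work, as an engineer would, in place of code of your own. Each camera call takes 0.05 s, during which the arm holds its last target. There are 200 camera calls.

TASK

Set the yellow refill cassette down in the open entry tray of the black magazine, round nose towards the orange flap, and let go of it. Then push it gently from behind through the sprung one-way flap and on until it meets the row of cassettes hidden under the roof and you feel that row give by a few millimetres, no more. Then lift the fingers straight up and out, not back against the flap, so that the flap springs shut behind the cassette, and leave everything else on the table alone.

Things in the scene. Friction and masses are not known exactly. Their poses are not given: they have to be found in the camera images.
- cassette: Yellow refill cassette with a black band, 30 wide (x) x 60 long (y) x 40 mm high (z), about 0.2 kg, rigid. Origin: centre of its underside; +y points to its round nose (a half cylinder of radius 15 mm over the full height), -y to its flat tail. It starts upright on the table.
- cassette_nose (a point): Foremost point of the cassette's round nose, 20 mm above its underside, 30 mm ahead of its centre.
- cassette_tail (a point): Centre of the cassette's flat tail, 20 mm above its underside, 30 mm behind its centre. Fingers still pressing on it drag it upwards when they lift: ease off by 1 to 2 mm first (so little does not wedge the flap).
- magazine: Black magazine with a white floor plate 6 mm thick, fixed to the table, 63 x 310 mm. Origin: on the table, below the flap, on the tray's middle line; +y is the push direction (into the magazine), z up. The flap plane is y = 0. Heights in these texts are above the table, x and y in this frame.
- tray (a point): Middle of the open entry tray, on its floor (6 mm high), at x = 0, y = -45 mm. The tray runs from y = -95 to -8 mm between two low lips: inner faces at x = -21 and +21 mm, tops 18 mm high. No lip at the near end.
- channel (a point): Floor (6 mm high) of the channel behind the flap, at x = 6.5, y = 56 mm. The channel runs on from the flap plane between walls 50 mm high with inner faces at x = -21 and +34 mm, and is open from above as far as y = 112 mm.
- roof_edge (a point): Near edge of the roof, at y = 112 mm, top 54 mm high; the roof covers the channel from there to y = 215 mm. Under it waits the row of cassettes already loaded. Where its face stands differs each time and cannot be seen or measured: when the cassette's nose meets it, the cassette's tail lies somewhere between y = 68 and 94 mm.
- flap_hinge (a point): Top of the flap's upright hinge axis, fixed to the magazine at x = +29, y = 0, 46 mm high. The flap cannot swing outward. A finger beside the open flap that is drawn backwards (-y) would wedge it; drawn upwards it slides off freely and the flap shuts.
- flap_tip (a point): Upper free corner of the flap, 46 mm from the hinge axis; closed, the flap spans x = -17 to +29 mm at y = 0. It slips off the cassette once the tail is 46 mm past the flap plane and then leans on whatever follows.
- flap (a joint): Angle of the orange flap (plate 3 mm thick, from 8 to 46 mm high): 0 closed across the channel, growing to 1.5 rad as it swings inward (+y). Its spring shuts it with 0.03 N m when closed to 0.06 N m fully open: 1 to 3 N at the cassette.
- row (a joint): How far the hidden row has been pushed back from where it was found, in m: 0 untouched, 0.014 its hard stop. It starts to move at about 3 N and takes 0.5 N more per mm (the sliding cassette and flap add 1 to 2 N of friction), and stays where it is left.
- tape_roll: White roll of tape lying flat, 74 mm across, 24 mm high; bystander. Origin: centre of its underside.
- paper_cube: White card cube, 45 mm; bystander. Origin: centre of its underside.
- marker: Black and blue marker pen, 14 x 118 x 14 mm along its y; bystander. Origin: underside.
- glue_gun: Yellow glue gun lying on its side, about 250 x 130 x 36 mm; bystander. Origin: underside of its barrel's middle.
Mind the look-alikes: they are no part of the job. Leave any purple or turquoise look-alike of the cassette alone.

How it is judged:
By the outcome, as a careful person would: the job done as asked, in the order asked, and still so for the second after the job is handed in, with the robot touching nothing.
It also fails if it takes over 58 s, if anything falls off the work surface, if the arm or the gripper's body presses on something with over 40 N, if the wrist force passes 120 N, or if a joint passes its speed limit or range.

## Working session

There is one attempt and no reset: what is moved stays moved. The work goes in short steps, Python scripts to look and compute and a shell command to move; the robot and the scene stay as the last step left them, time stands still between calls to the robot, and variables do not carry over. Pictures are saved under pics/ and viewed, at most 10 in all, crops included, and the job is handed in when it is done.

```bash
mkdir -p pics; ls
python3 - <<'E'
from cell import get_obs, optics, env, nets
import cv2,numpy as np
o=get_obs();print(o['time_s'],o['tool_pos'],o['tool_rot'],o['force'],env.grip_depth)
im=[]
for c in('top','side'):
    p,d=optics.read_camera(c);np.savez(f'pics/{c}.npz',p=p,d=d)
    cv2.imwrite(f'pics/{c}0.png',p[:,:,::-1])
    for q in('cassette','magazine','flap_hinge','tray','roof_edge','channel','flap_tip'):
        r=nets.place_of(q,c)
        print(c,q,[(np.round(x['point'],3).tolist(),round(x['confidence'],2)) for x in r[:3]])
print({k:v for k,v in optics.camera_info('top').items()})
E
```

```text
pics
0.0 [ 0.14599336 -0.63281406  0.22144015] [-1.79889055e+02  4.41441114e-03  1.29955086e+01] [-0.1533385  -0.7898546  -0.38829151] 0.0187
top cassette [([0.495, -0.226, -0.0], 0.82), ([0.405, -0.255, 0.004], 0.69), ([0.446, -0.146, 0.001], 0.64)]
top magazine [([0.616, -0.036, -0.001], 0.64)]
top flap_hinge [([0.638, -0.032, 0.044], 0.67)]
top tray [([0.622, -0.084, 0.009], 0.91), ([0.612, -0.033, 0.002], 0.72)]
top roof_edge [([0.6, 0.073, 0.055], 0.62)]
top channel [([0.608, 0.021, 0.007], 0.71), ([0.602, 0.073, 0.055], 0.23)]
top flap_tip []
side cassette [([0.497, -0.236, -0.004], 0.81), ([0.406, -0.251, 0.003], 0.56), ([0.64, -0.036, 0.048], 0.3)]
side magazine [([0.613, -0.036, 0.002], 0.68)]
side flap_hinge [([0.644, -0.034, 0.044], 0.94), ([0.535, -0.392, -0.001], 0.63)]
side tray [([0.617, -0.082, 0.01], 0.84)]
side roof_edge [([0.597, 0.074, 0.054], 0.93)]
side channel [([0.613, 0.018, 0.006], 0.91)]
side flap_tip [([0.591, -0.039, 0.045], 0.63)]
{'fovy': 48.123132398911274, 'cx': 253.40933516657907, 'cy': 201.14353482727483, 'R': array([[ 0.00155903, -0.99957741, -0.02902694],
       [-0.99054606,  0.00243804, -0.13715889],
       [ 0.1371717 ,  0.02896636, -0.99012367]]), 't': array([-0.03957947,  0.5599992 ,  1.06349408])}
```

View pics/top0.png

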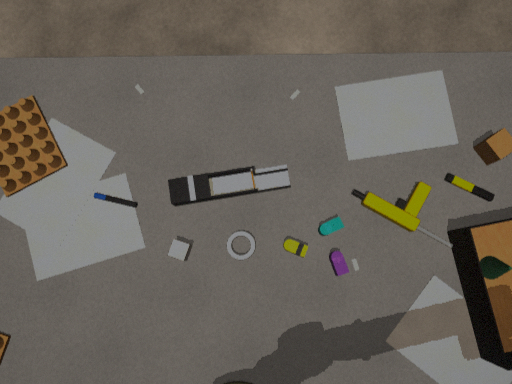

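View pics/side0.png

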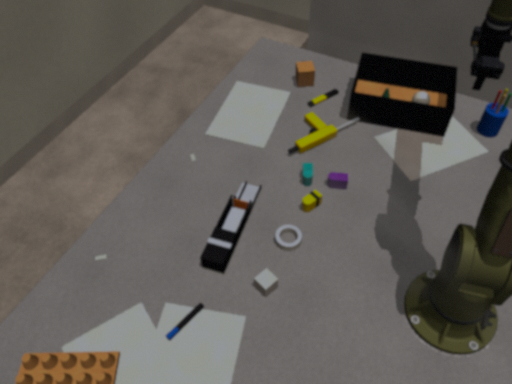

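```bash
cat > h.py <<'E'
import numpy as np,cv2
from cell import get_obs,optics,env,nets
from scipy.spatial.transform import Rotation as Ro
def cam(name,o=None):
    i=optics.camera_info(name);f=192/np.tan(np.radians(i['fovy']/2))
    if 'R' in i: R=np.array(i['R']).T;c=-R@np.array(i['t'])
    else:
        T=np.array(i['tool_from_camera']);o=o or get_obs();W=Ro.from_euler('xyz',o['tool_rot'],degrees=True).as_matrix()
        R=W@T[:3,:3];c=W@T[:3,3]+o['tool_pos']
    return f,i['cx'],i['cy'],R,c
def plane(uv,z,C):
    f,cx,cy,R,c=C;uv=np.asarray(uv,float).reshape(-1,2)
    d=np.c_[(uv[:,0]-cx)/f,(uv[:,1]-cy)/f,np.ones(len(uv))]@R.T
    return c+d*((z-c[2])/d[:,2])[:,None]
def cloud(d,C):
    f,cx,cy,R,c=C;v,u=np.mgrid[:384,:512]
    return np.stack([(u-cx)/f*d,(v-cy)/f*d,d],-1)@R.T+c
E
python3 - <<'E'
from h import *
z=np.load('pics/top.npz');p,d=z['p'],z['d'];C=cam('top');P=cloud(d,C)
print(plane([[296,247],[331,226],[340,262]],.04,C).round(3).tolist())
h=cv2.cvtColor(p,cv2.COLOR_RGB2HSV)
m=(h[...,0]>22)&(h[...,0]<36)&(h[...,1]>120)&(h[...,2]>60);s=np.zeros_like(m);s[230:262,275:318]=1
# include all points higher than 30mm there
t=(P[...,2]>.03)&s;v,u=np.nonzero(t);Q=P[t][:,:2];print(len(Q),Q.mean(0),np.median(P[t][:,2]));r=cv2.minAreaRect((Q*1000).astype(np.float32));print(r,cv2.boxPoints(r))
# magazine: lips/walls high points
s=np.zeros_like(m);s[160:210,160:300]=1
for lo,hi in((.03,.065),):
    t=(P[...,2]>lo)&(P[...,2]<hi)&s;Q=P[t][:,:2];r=cv2.minAreaRect((Q*1000).astype(np.float32));print(r,cv2.boxPoints(r))
a=cv2.resize(p[215:285,270:360],None,fx=6,fy=6,interpolation=cv2.INTER_CUBIC);b=cv2.resize(p[155:215,160:300],None,fx=5,fy=5,interpolation=cv2.INTER_CUBIC)
o=np.zeros((a.shape[0]+0,540,3),np.uint8);o[:]=a
cv2.imwrite('pics/c1.png',cv2.resize(np.vstack([cv2.resize(o,(405,315)),cv2.resize(b,(405,174))]),None,fx=1.15,fy=1.15)[:,:,::-1])
E
```

```text
[[0.443, -0.147, 0.04], [0.496, -0.236, 0.04], [0.406, -0.256, 0.04]]
283 [ 0.44082836 -0.14340766] 0.04020362954130463
((438.15362548828125, -122.09786224365234), (48.125736236572266, 106.09735107421875), 5.763099193572998) [[ 408.88547   -71.733604]
 [ 419.53928  -177.2947  ]
 [ 467.42178  -172.46213 ]
 [ 456.76797   -66.90103 ]]
((600.462890625, 64.68751525878906), (64.75904083251953, 222.7257537841797), 9.103801727294922) [[550.87103  169.52438 ]
 [586.1115   -50.395763]
 [650.05475  -40.149353]
 [614.8143   179.7708  ]]
```

View pics/c1.png

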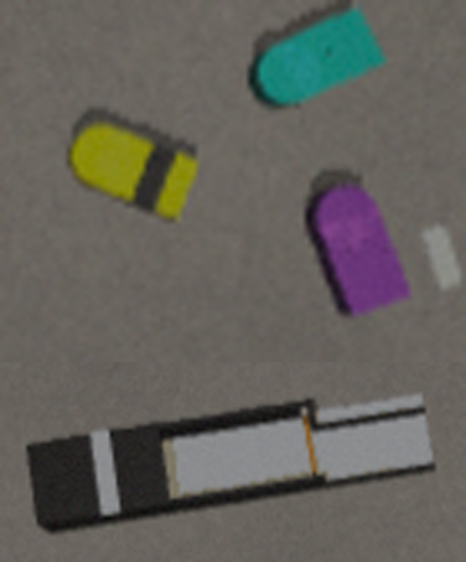

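Candidates: yellow with a black band (296,247), turquoise (331,226) and purple (340,262). Only the first is yellow with a black band. The crop confirms it, with its round nose pointing left (+y) at about (284,243). The magazine runs along +y, yawed about 9°, with its tray at right and the orange flap at about (254,180). I'll move above the cassette first.

```bash
cat >> h.py <<'E'
def go(x,y,z,yaw):
    o=get_obs();W=Ro.from_euler('xyz',o['tool_rot'],degrees=True)
    T=Ro.from_euler('xyz',[180,0,yaw],degrees=True)
    t=W.inv().apply(np.array([x,y,z])-o['tool_pos'])*1000;w=(W.inv()*T).as_rotvec(degrees=True)
    print('t',t.round(1),'w',w.round(1),'time',round(o['time_s'],2),'F',np.round(o['force'],1),'pos',np.round(o['tool_pos'],4),np.round(o['tool_rot'],1))
E
python3 -m creep '[{"tx":399,"ty":-406,"tz":10,"wz":-57,"gripper":0.3},{"tx":399,"ty":-406,"tz":10,"wz":-57,"gripper":0.3},{"tx":399,"ty":-406,"tz":10,"wz":-57,"gripper":0.3},{"tx":399,"ty":-406,"tz":10,"wz":-57,"gripper":0.3},{"tx":399,"ty":-406,"tz":10,"wz":-57,"gripper":0.3}]' 15
python3 -c "from h import *; go(.443,-.147,.2,70.5)"
```

```text
t [ 398.6 -407.1   22.5] w [  0.    0.  -57.5] time 0.8 F [-0.1 -0.   0.1] pos [ 0.1461 -0.6334  0.2226] [180.   0.  13.]validation failed for argument at $[0]...
```

```bash
python3 -m creep '[{"tx":28,"ty":-29,"tz":1,"wz":-6,"gripper":0.3},{"tx":56,"ty":-58,"tz":2,"wz":-12,"gripper":0.3},{"tx":84,"ty":-87,"tz":3,"wz":-18,"gripper":0.3},{"tx":112,"ty":-116,"tz":4,"wz":-24,"gripper":0.3},{"tx":140,"ty":-145,"tz":5,"wz":-30,"gripper":0.3}]' 15
python3 -c "from h import *; go(.443,-.147,.2,70.5)"
```

```text
t [ 398.6 -407.1   22.5] w [  0.    0.  -57.5] time 0.8 F [-0.1 -0.   0.1] pos [ 0.1461 -0.6334  0.2226] [180.   0.  13.]validation failed for argument at $[0]...
```

```bash
python3 -m creep '[{"wx":0,"wy":0,"wz":-6,"tx":28,"ty":-29,"tz":1,"gripper":0.3},{"wx":0,"wy":0,"wz":-12,"tx":56,"ty":-58,"tz":2,"gripper":0.3},{"wx":0,"wy":0,"wz":-18,"tx":84,"ty":-87,"tz":3,"gripper":0.3},{"wx":0,"wy":0,"wz":-24,"tx":112,"ty":-116,"tz":4,"gripper":0.3},{"wx":0,"wy":0,"wz":-30,"tx":140,"ty":-145,"tz":5,"gripper":0.3}]' 15
python3 -c "from h import *; go(.443,-.147,.2,70.5)"
```

```text
time_s: 1.22
tool_pos: [0.2507, -0.4589, 0.2176]
tool_rot: [180.0, 0.0, 43.3]
force: [0.5, 0.3, 0.4]
grip_width: 0.0622
grasp_force: 0.0
t [353.8 -95.2  17.4] w [  0.    0.  -27.2] time 1.22 F [0.5 0.3 0.4] pos [ 0.2507 -0.4589  0.2176] [180.    0.   43.3]
```

```bash
python3 -m creep '[{"wx":0,"wy":0,"wz":-4,"tx":39,"ty":-10,"tz":2,"gripper":0.3},{"wx":0,"wy":0,"wz":-8,"tx":78,"ty":-21,"tz":4,"gripper":0.3},{"wx":0,"wy":0,"wz":-12,"tx":117,"ty":-31,"tz":6,"gripper":0.3},{"wx":0,"wy":0,"wz":-16,"tx":156,"ty":-42,"tz":8,"gripper":0.3},{"wx":0,"wy":0,"wz":-20,"tx":195,"ty":-52,"tz":10,"gripper":0.3}]' >/dev/null
python3 -c "from h import *; go(.443,-.147,.2,70.5)"
```

```text
t [164.1  12.6   7.7] w [ 0.   0.1 -7.3] time 1.63 F [0.9 0.1 0.7] pos [ 0.3577 -0.2878  0.2078] [1.80e+02 1.00e-01 6.32e+01]
```

```bash
python3 -m creep '[{"wx":0,"wy":0,"wz":-2,"tx":40,"ty":3,"tz":2,"gripper":0.3},{"wx":0,"wy":0,"wz":-4,"tx":80,"ty":6,"tz":4,"gripper":0.3},{"wx":0,"wy":0,"wz":-6,"tx":120,"ty":9,"tz":6,"gripper":0.3},{"wx":0,"wy":0,"wz":-7,"tx":157,"ty":12,"tz":8,"gripper":0.3},{"wx":0,"wy":0,"wz":-7,"tx":164,"ty":13,"tz":8,"gripper":0.3}]' >/dev/null
python3 -m creep '[{"wx":0,"wy":0,"wz":0,"tx":0,"ty":0,"tz":0,"gripper":0.3},{"wx":0,"wy":0,"wz":0,"tx":0,"ty":0,"tz":0,"gripper":0.3}]'
python3 - <<'E'
from h import *
o=get_obs();C=cam('wrist',o);p,d=optics.read_camera('wrist')
cv2.imwrite('pics/w1.png',p[:,:,::-1]);P=cloud(d,C)
r=nets.place_of('cassette','wrist');print([(x['point'],x['confidence']) for x in r[:3]])
t=(P[...,2]>.033)&(P[...,2]<.05)&(np.hypot(P[...,0]-.443,P[...,1]+.147)<.045)
Q=P[t];print(len(Q),np.median(Q[:,2]));r=cv2.minAreaRect((Q[:,:2]*1000).astype(np.float32));print(r,cv2.boxPoints(r).round(1).tolist())
E
```

```text
time_s: 2.22
tool_pos: [0.4429, -0.1499, 0.1996]
tool_rot: [-180.0, 0.1, 70.0]
force: [0.4, 0.0, 0.0]
grip_width: 0.0564
grasp_force: 0.0
[([0.4463, -0.145, 0.0036], 0.86), ([0.4056, -0.2456, -0.0031], 0.61)]
1498 0.04008395983618754
((443.28814697265625, -142.45819091796875), (60.31684875488281, 30.273237228393555), 68.49732971191406) [[418.20001220703125, -165.0], [446.29998779296875, -176.10000610351562], [468.3999938964844, -119.9000015258789], [440.29998779296875, -108.9000015258789]]
```

View pics/w1.png

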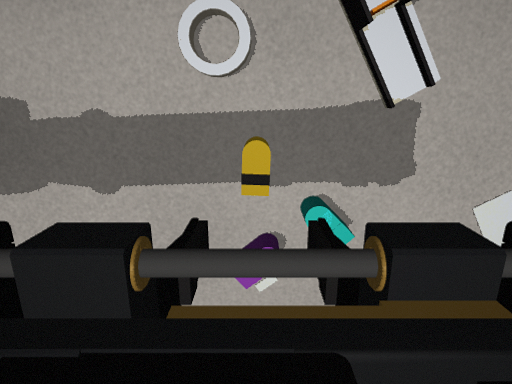

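The wrist picture shows the yellow cassette at (256,168), its nose pointing up in the image. It measures 60.3 x 30.3 mm with its top at 40 mm, centred at (0.4433,-0.1425), and the tool yaw has to be 68.5°. I'll descend to it.

```bash
python3 -c "from h import *; go(.4433,-.1425,.018,68.5)"
```

```text
t [  8.7  -2.  181.5] w [-0.   0.   1.3] time 2.32 F [ 0.3 -0.3  0.5] pos [ 0.4423 -0.1512  0.1995] [-180.     0.    69.8]
```

```bash
python3 -m creep '[{"wx":0,"wy":0,"wz":1.3,"tx":9,"ty":-2,"tz":30,"gripper":0.3},{"wx":0,"wy":0,"wz":1.3,"tx":9,"ty":-2,"tz":65,"gripper":0.3},{"wx":0,"wy":0,"wz":1.3,"tx":9,"ty":-2,"tz":100,"gripper":0.3},{"wx":0,"wy":0,"wz":1.3,"tx":9,"ty":-2,"tz":120,"gripper":0.3},{"wx":0,"wy":0,"wz":1.3,"tx":9,"ty":-2,"tz":120,"gripper":0.3}]' >/dev/null
python3 -c "from h import *; go(.4433,-.1425,.018,68.5);go(.4433,-.1425,.018,68.5)"
```

```text
t [-0.3  4.3 57.2] w [-0.5 -0.   0. ] time 2.73 F [-0.5 -0.3  0.6] pos [ 0.4399 -0.1409  0.0752] [-179.5   -0.    68.5]
t [-0.3  4.3 57.2] w [-0.5 -0.   0. ] time 2.73 F [-0.5 -0.3  0.6] pos [ 0.4399 -0.1409  0.0752] [-179.5   -0.    68.5]
```

```bash
python3 -m creep '[{"wx":0,"wy":0,"wz":0,"tx":0,"ty":3,"tz":10,"gripper":0.3},{"wx":0,"wy":0,"wz":0,"tx":0,"ty":3,"tz":30,"gripper":0.3},{"wx":0,"wy":0,"wz":0,"tx":0,"ty":3,"tz":30,"gripper":0.3},{"wx":0,"wy":0,"wz":0,"tx":0,"ty":3,"tz":30,"gripper":0.3}]' >/dev/null
python3 -c "from h import *; go(.4433,-.1425,.018,68.5)"
```

```text
t [-1.9 -3.6 32.1] w [0.  0.  0.1] time 3.07 F [0.1 0.6 0. ] pos [ 0.4474 -0.142   0.0501] [180.    0.   68.6]
```

```bash
python3 -m creep '[{"wx":0,"wy":0,"wz":0,"tx":-1,"ty":-3,"tz":10,"gripper":0.3},{"wx":0,"wy":0,"wz":0,"tx":-1,"ty":-3,"tz":20,"gripper":0.3},{"wx":0,"wy":0,"wz":0,"tx":-1,"ty":-3,"tz":30,"gripper":0.3},{"wx":0,"wy":0,"wz":0,"tx":-1,"ty":-3,"tz":30,"gripper":0.3},{"wx":0,"wy":0,"wz":0,"tx":-1,"ty":-3,"tz":30,"gripper":0.3}]' >/dev/null
python3 -c "from h import *; go(.4433,-.1425,.018,68.5)"
python3 -m creep '[{"wx":0,"wy":0,"wz":0,"tx":0,"ty":0,"tz":0,"gripper":0.3}]' >/dev/null
python3 -c "from h import *; go(.4433,-.1425,.018,68.5)"
```

```text
t [-1.6  0.5  0.8] w [-0.1 -0.   0.2] time 3.48 F [ 0.7 -0.4 -0.8] pos [ 0.4434 -0.1409  0.0188] [-179.9   -0.    68.7]
t [-1.6 -0.3  1.6] w [ 0.  -0.   0.2] time 3.57 F [-0.  -0.2  0.7] pos [ 0.4442 -0.1411  0.0196] [180.   -0.   68.7]
```

```bash
python3 -m creep '[{"wx":0,"wy":0,"wz":0,"tx":0,"ty":0,"tz":0,"gripper":-1},{"wx":0,"wy":0,"wz":0,"tx":0,"ty":0,"tz":0,"gripper":-1},{"wx":0,"wy":0,"wz":0,"tx":0,"ty":0,"tz":0,"gripper":-1},{"wx":0,"wy":0,"wz":0,"tx":0,"ty":0,"tz":0,"gripper":-1},{"wx":0,"wy":0,"wz":0,"tx":0,"ty":0,"tz":0,"gripper":-1}]' 20
python3 -c "from h import *; go(.62,-.083,.12,99)"
```

```text
time_s: 3.98
tool_pos: [0.4441, -0.1413, 0.0197]
tool_rot: [180.0, 0.0, 68.7]
force: [-0.8, 0.1, 0.5]
grip_width: 0.0313
grasp_force: 0.0
t [ 118.2  142.7 -100.3] w [  0.    0.  -30.3] time 3.98 F [-0.8  0.1  0.5] pos [ 0.4441 -0.1413  0.0197] [180.    0.   68.7]
```

```bash
python3 -m creep '[{"wx":0,"wy":0,"wz":0,"tx":0,"ty":0,"tz":0,"gripper":-1},{"wx":0,"wy":0,"wz":0,"tx":0,"ty":0,"tz":0,"gripper":-1},{"wx":0,"wy":0,"wz":0,"tx":0,"ty":0,"tz":-10,"gripper":-1},{"wx":0,"wy":0,"wz":0,"tx":0,"ty":0,"tz":-30,"gripper":-1},{"wx":0,"wy":0,"wz":0,"tx":0,"ty":0,"tz":-50,"gripper":-1}]' 20
python3 -m creep '[{"wx":0,"wy":0,"wz":0,"tx":0,"ty":0,"tz":-25,"gripper":-1},{"wx":0,"wy":0,"wz":0,"tx":0,"ty":0,"tz":-50,"gripper":-1},{"wx":0,"wy":0,"wz":0,"tx":0,"ty":0,"tz":-50,"gripper":-1}]'
python3 -c "from h import *; go(.62,-.083,.12,99)"
```

```text
time_s: 4.4
tool_pos: [0.4429, -0.1406, 0.0697]
tool_rot: [-179.8, -0.0, 68.7]
force: [0.3, 0.6, -2.5]
grip_width: 0.0296
grasp_force: 19.9
time_s: 4.65
tool_pos: [0.4471, -0.1419, 0.1245]
tool_rot: [179.5, 0.1, 68.7]
force: [1.3, -1.3, -2.5]
grip_width: 0.03
grasp_force: 19.9
t [117.7 139.6   5.6] w [  0.5   0.2 -30.3] time 4.65 F [ 1.3 -1.3 -2.5] pos [ 0.4471 -0.1419  0.1245] [1.795e+02 1.000e-01 6.870e+01]
```

```bash
python3 -c "from h import *; go(.626,-.122,.13,99)"
python3 -m creep '[{"wx":0,"wy":0,"wz":-6,"tx":17,"ty":32,"tz":-2,"gripper":-1},{"wx":0,"wy":0,"wz":-12,"tx":34,"ty":64,"tz":-4,"gripper":-1},{"wx":0,"wy":0,"wz":-18,"tx":50,"ty":96,"tz":-5,"gripper":-1},{"wx":0,"wy":0,"wz":-24,"tx":67,"ty":128,"tz":-5,"gripper":-1},{"wx":0,"wy":0,"wz":-30,"tx":84,"ty":155,"tz":-5,"gripper":-1}]' >/dev/null
python3 -m creep '[{"wx":0,"wy":0,"wz":0,"tx":0,"ty":0,"tz":0,"gripper":-1},{"wx":0,"wy":0,"wz":0,"tx":0,"ty":0,"tz":0,"gripper":-1},{"wx":0,"wy":0,"wz":0,"tx":0,"ty":0,"tz":0,"gripper":-1}]' >/dev/null
python3 - <<'E'
from h import *
go(.626,-.122,.13,99)
o=get_obs();C=cam('wrist',o);p,d=optics.read_camera('wrist')
cv2.imwrite('pics/w2.png',p[:,:,::-1]);P=cloud(d,C);np.savez('pics/w2.npz',p=p,d=d,P=P)
for q in('tray','flap_hinge','flap_tip','roof_edge','channel','magazine'):
    r=nets.place_of(q,'wrist');print(q,[(np.round(x['point'],4).tolist(),round(x['confidence'],2)) for x in r[:2]])
E
```

```text
t [ 83.5 159.4  -4.2] w [  0.5   0.2 -30.3] time 4.65 F [ 1.3 -1.3 -2.5] pos [ 0.4471 -0.1419  0.1245] [1.795e+02 1.000e-01 6.870e+01]
t [-4.1  7.8 -6.7] w [-0.2 -0.1 -0.3] time 5.32 F [ 0.4  0.7 -1.9] pos [ 0.6176 -0.1191  0.1233] [-1.798e+02 -1.000e-01  9.870e+01]
tray [([0.6167, -0.0782, 0.0032], 0.92)]
flap_hinge [([0.6387, -0.0323, 0.0463], 0.97), ([0.5958, -0.0433, 0.0484], 0.65)]
flap_tip [([0.5958, -0.0417, 0.0452], 0.85)]
roof_edge []
channel [([0.6067, 0.0186, 0.0013], 0.74)]
magazine [([0.6112, -0.0383, -0.0002], 0.82)]
```

View pics/w2.png

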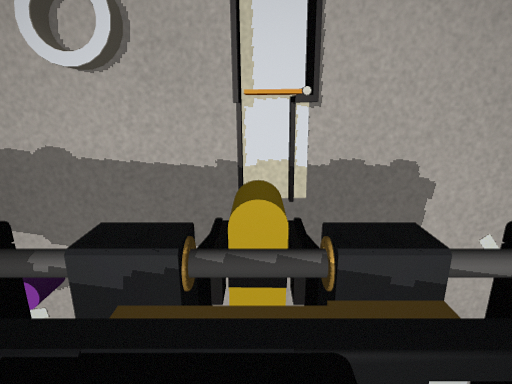

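Run:
```python
from h import *
z=np.load('pics/w2.npz');p,P=z['p'],z['P']
h=cv2.cvtColor(p,cv2.COLOR_RGB2HSV)
fl=(h[...,0]>8)&(h[...,0]<22)&(h[...,1]>150)&(np.mgrid[:384,:512][0]<110);Q=P[fl];Q=Q[Q[:,2]>.035]
print('flap',len(Q),Q.mean(0),Q[:,0].min(),Q[:,0].max()); s=np.polyfit(Q[:,0],Q[:,1],1);print('flap angle',np.degrees(np.arctan(s[0])))
o=np.array([.612,-.037]);
for th in (8,9,10):
    c,s_=np.cos(np.radians(th)),np.sin(np.radians(th));X=(P[...,0]-o[0])*c+(P[...,1]-o[1])*s_;Y=-(P[...,0]-o[0])*s_+(P[...,1]-o[1])*c;Z=P[...,2]
    for nm,zl,zh,ya,yb in(('lip',.014,.023,-.08,-.015),('wall',.046,.054,.005,.05)):
        for a in np.linspace(ya,yb,4)[:-1]:
            w=(yb-ya)/3;m=(Z>zl)&(Z<zh)&(Y>a)&(Y<a+w)&(np.abs(X)<.06)
            x=X[m]*1000;L,R=x[x<0],x[x>5]
            print(th,nm,round(a,3),[np.percentile(v,[5,95]).round(1).tolist() for v in(L,R) if len(v)])
```

```text
flap 234 [ 0.61665966 -0.03544262  0.04471715] 0.5952017639409947 0.6439810842430376
flap angle 15.681733756811065
8 lip -0.08 [[-23.4, -19.9], [21.9, 25.8]]
8 lip -0.058 [[-24.2, -20.6], [21.7, 25.4]]
8 lip -0.037 [[-24.9, -20.8], [21.0, 24.7]]
8 wall 0.005 [[-25.4, -21.7], [33.2, 37.1]]
8 wall 0.02 [[-25.9, -22.3], [32.9, 36.7]]
8 wall 0.035 [[-26.3, -22.4], [32.6, 36.3]]
9 lip -0.08 [[-24.7, -21.1], [20.8, 24.4]]
9 lip -0.058 [[-25.0, -21.4], [20.8, 24.6]]
9 lip -0.037 [[-25.2, -21.4], [20.6, 24.2]]
9 wall 0.005 [[-25.1, -21.5], [33.4, 37.3]]
9 wall 0.02 [[-25.4, -21.7], [33.4, 37.2]]
9 wall 0.035 [[-25.5, -21.6], [33.3, 37.1]]
10 lip -0.08 [[-26.0, -22.4], [19.6, 23.2]]
10 lip -0.058 [[-25.9, -22.1], [20.2, 23.8]]
10 lip -0.037 [[-25.6, -21.9], [20.2, 23.7]]
10 wall 0.005 [[-25.0, -21.3], [33.7, 37.5]]
10 wall 0.02 [[-25.0, -21.2], [33.8, 37.7]]
10 wall 0.035 [[-24.6, -20.9], [34.0, 38.0]]
```

```bash
python3 -c "from h import *; go(.6189,-.0824,.07,99.1)"
python3 -m creep '[{"wx":0,"wy":0,"wz":-0.4,"tx":12,"ty":4,"tz":10,"gripper":-1},{"wx":0,"wy":0,"wz":-0.4,"tx":24,"ty":6,"tz":25,"gripper":-1},{"wx":0,"wy":0,"wz":-0.4,"tx":36,"ty":7,"tz":40,"gripper":-1},{"wx":0,"wy":0,"wz":-0.4,"tx":36,"ty":7,"tz":53,"gripper":-1},{"wx":0,"wy":0,"wz":-0.4,"tx":36,"ty":7,"tz":53,"gripper":-1}]' >/dev/null
python3 -m creep '[{"wx":0,"wy":0,"wz":0,"tx":0,"ty":0,"tz":0,"gripper":-1},{"wx":0,"wy":0,"wz":0,"tx":0,"ty":0,"tz":0,"gripper":-1},{"wx":0,"wy":0,"wz":0,"tx":0,"ty":0,"tz":0,"gripper":-1}]' >/dev/null
python3 -c "from h import *; go(.6189,-.0824,.025,99.1)"
```

```text
t [37.  6. 55.] w [ 0.   0.1 -0.5] time 5.67 F [-0.8 -0.1 -1.8] pos [ 0.6185 -0.1198  0.1251] [1.80e+02 1.00e-01 9.86e+01]
t [ 1.7 -2.1 47.5] w [ 0.1  0.1 -0.1] time 6.33 F [ 0.5 -0.1 -2. ] pos [ 0.6212 -0.0837  0.0725] [1.799e+02 1.000e-01 9.900e+01]
```

```bash
python3 -m creep '[{"wx":0,"wy":0,"wz":0,"tx":1,"ty":-2,"tz":8,"gripper":-1},{"wx":0,"wy":0,"wz":0,"tx":1,"ty":-2,"tz":18,"gripper":-1},{"wx":0,"wy":0,"wz":0,"tx":1,"ty":-2,"tz":28,"gripper":-1},{"wx":0,"wy":0,"wz":0,"tx":1,"ty":-2,"tz":36,"gripper":-1},{"wx":0,"wy":0,"wz":0,"tx":1,"ty":-2,"tz":40,"gripper":-1}]' >/dev/null
python3 -m creep '[{"wx":0,"wy":0,"wz":0,"tx":0,"ty":0,"tz":0,"gripper":-1},{"wx":0,"wy":0,"wz":0,"tx":0,"ty":0,"tz":0,"gripper":-1},{"wx":0,"wy":0,"wz":0,"tx":0,"ty":0,"tz":0,"gripper":-1}]' >/dev/null
python3 -c "from h import *; go(.6189,-.0824,.025,99.1)"
```

```text
t [-0.6  0.1  6.8] w [0. 0. 0.] time 7.0 F [-0.3 -0.  -2.2] pos [ 0.6187 -0.0818  0.0318] [180.    0.   99.1]
```

```bash
python3 -m creep '[{"wx":0,"wy":0,"wz":0,"tx":0,"ty":0,"tz":2,"gripper":-1},{"wx":0,"wy":0,"wz":0,"tx":0,"ty":0,"tz":4,"gripper":-1},{"wx":0,"wy":0,"wz":0,"tx":0,"ty":0,"tz":5,"gripper":-1},{"wx":0,"wy":0,"wz":0,"tx":0,"ty":0,"tz":5,"gripper":-1}]'
python3 -m creep '[{"wx":0,"wy":0,"wz":0,"tx":0,"ty":0,"tz":0.7,"gripper":-1},{"wx":0,"wy":0,"wz":0,"tx":0,"ty":0,"tz":1.4,"gripper":-1},{"wx":0,"wy":0,"wz":0,"tx":0,"ty":0,"tz":1.4,"gripper":-1}]'
```

```text
time_s: 7.33
tool_pos: [0.6181, -0.082, 0.0263]
tool_rot: [-180.0, 0.0, 99.1]
force: [0.6, 0.0, -2.6]
grip_width: 0.0299
grasp_force: 19.9
time_s: 7.58
tool_pos: [0.6184, -0.082, 0.0257]
tool_rot: [-180.0, 0.0, 99.1]
force: [-1.8, -0.3, 2.3]
grip_width: 0.03
grasp_force: 19.9
```

Contact with the floor is felt (Fz went from -2.2 to +2.3 N), so I'll release and lift.

```bash
python3 -m creep '[{"wx":0,"wy":0,"wz":0,"tx":0,"ty":0,"tz":0,"gripper":0},{"wx":0,"wy":0,"wz":0,"tx":0,"ty":0,"tz":0,"gripper":0},{"wx":0,"wy":0,"wz":0,"tx":0,"ty":0,"tz":0,"gripper":0},{"wx":0,"wy":0,"wz":0,"tx":0,"ty":0,"tz":0,"gripper":0},{"wx":0,"wy":0,"wz":0,"tx":0,"ty":0,"tz":0,"gripper":0}]'
python3 -m creep '[{"wx":0,"wy":0,"wz":0,"tx":0,"ty":0,"tz":-10,"gripper":0},{"wx":0,"wy":0,"wz":0,"tx":0,"ty":0,"tz":-30,"gripper":0},{"wx":0,"wy":0,"wz":0,"tx":0,"ty":0,"tz":-60,"gripper":0},{"wx":0,"wy":0,"wz":0,"tx":-30,"ty":0,"tz":-75,"gripper":-1},{"wx":0,"wy":0,"wz":0,"tx":-60,"ty":0,"tz":-75,"gripper":-1}]' 20
python3 -m creep '[{"wx":0,"wy":0,"wz":0,"tx":0,"ty":0,"tz":0,"gripper":-1},{"wx":0,"wy":0,"wz":0,"tx":0,"ty":0,"tz":0,"gripper":-1},{"wx":0,"wy":0,"wz":0,"tx":0,"ty":0,"tz":0,"gripper":-1},{"wx":0,"wy":0,"wz":0,"tx":0,"ty":0,"tz":0,"gripper":-1}]'
cat >> h.py <<'E'
th=np.radians(9.1);OR=np.array([.6115,-.0365])
def mag(P):
    D=np.asarray(P)[...,:2]-OR;return np.stack([D[...,0]*np.cos(th)+D[...,1]*np.sin(th),-D[...,0]*np.sin(th)+D[...,1]*np.cos(th)],-1)*1000
def st():
    o=get_obs();f=o['force'];print(round(o['time_s'],2),'mag xy',mag(o['tool_pos']).round(1),'z',round(o['tool_pos'][2]*1000,1),'Fpush',round(f[0]*np.sin(th)-f[1]*np.cos(th),1),'Fz',round(f[2],1),'yaw',round(o['tool_rot'][2],1))
E
python3 - <<'E'
from h import *
st()
o=get_obs();C=cam('wrist',o);p,d=optics.read_camera('wrist')
cv2.imwrite('pics/w3.png',p[:,:,::-1]);P=cloud(d,C)
M=mag(P);t=(P[...,2]>.042)&(P[...,2]<.05)&(abs(M[...,0])<19)&(M[...,1]>-95)&(M[...,1]<-6)
r=cv2.minAreaRect(M[t].astype(np.float32));print(t.sum(),r,cv2.boxPoints(r).round(1).tolist())
E
```

```text
time_s: 8.0
tool_pos: [0.6184, -0.0819, 0.0251]
tool_rot: [180.0, 0.0, 99.1]
force: [0.7, 0.2, -0.3]
grip_width: 0.0434
grasp_force: 0.0
time_s: 8.42
tool_pos: [0.6313, -0.1389, 0.1061]
tool_rot: [179.5, 0.1, 99.4]
force: [1.6, -0.7, -0.3]
grip_width: 0.0363
grasp_force: 0.0
time_s: 8.75
tool_pos: [0.6276, -0.1395, 0.1002]
tool_rot: [-180.0, -0.1, 99.2]
force: [0.1, 1.0, 0.0]
grip_width: 0.0114
grasp_force: 0.0
8.75 mag xy [  -0.4 -104.2] z 100.2 Fpush -1.0 Fz 0.0 yaw 99.2
3625 ((-0.1301898956298828, -47.595394134521484), (59.64545440673828, 30.237857818603516), 89.1328125) [[-15.699999809265137, -77.19999694824219], [14.5, -77.5999984741211], [15.399999618530273, -18.0], [-14.800000190734863, -17.5]]
```

View pics/w3.png

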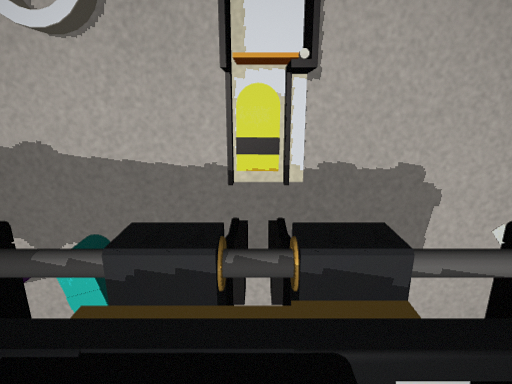

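The cassette sits square in the tray: centre at (-0.1,-47.6) in the magazine frame, tail at y = -77.5, nose towards the flap (image (258,85), flap at (268,58)). The fingers are shut behind it, so I'll lower and approach.

```bash
python3 -m creep '[{"wx":0,"wy":0,"wz":0,"tx":0,"ty":0,"tz":20,"gripper":-1},{"wx":0,"wy":0,"wz":0,"tx":0,"ty":0,"tz":45,"gripper":-1},{"wx":0,"wy":0,"wz":0,"tx":0,"ty":0,"tz":65,"gripper":-1},{"wx":0,"wy":0,"wz":0,"tx":0,"ty":0,"tz":78,"gripper":-1},{"wx":0,"wy":0,"wz":0,"tx":0,"ty":0,"tz":84,"gripper":-1}]' >/dev/null
python3 -m creep '[{"wx":0,"wy":0,"wz":0,"tx":0,"ty":0,"tz":0,"gripper":-1},{"wx":0,"wy":0,"wz":0,"tx":0,"ty":0,"tz":0,"gripper":-1},{"wx":0,"wy":0,"wz":0,"tx":0,"ty":0,"tz":0,"gripper":-1}]'
python3 -c "from h import *; st()"
```

```text
time_s: 9.47
tool_pos: [0.6289, -0.141, 0.0176]
tool_rot: [179.9, 0.0, 99.1]
force: [0.3, 0.4, 0.6]
grip_width: 0.0005
grasp_force: 0.0
9.47 mag xy [   0.6 -105.9] z 17.6 Fpush -0.4 Fz 0.6 yaw 99.1
```

```bash
M='python3 -m creep'; 
python3 -m creep '[{"wx":0,"wy":0,"wz":0,"tx":5,"ty":0,"tz":0,"gripper":-1},{"wx":0,"wy":0,"wz":0,"tx":10,"ty":0,"tz":0,"gripper":-1},{"wx":0,"wy":0,"wz":0,"tx":15,"ty":0,"tz":0,"gripper":-1},{"wx":0,"wy":0,"wz":0,"tx":20,"ty":0,"tz":0,"gripper":-1},{"wx":0,"wy":0,"wz":0,"tx":25,"ty":0,"tz":0,"gripper":-1}]' >/dev/null; python3 -c "from h import *; st()"
python3 -m creep '[{"wx":0,"wy":0,"wz":0,"tx":5,"ty":0,"tz":0,"gripper":-1},{"wx":0,"wy":0,"wz":0,"tx":10,"ty":0,"tz":0,"gripper":-1},{"wx":0,"wy":0,"wz":0,"tx":15,"ty":0,"tz":0,"gripper":-1},{"wx":0,"wy":0,"wz":0,"tx":20,"ty":0,"tz":0,"gripper":-1},{"wx":0,"wy":0,"wz":0,"tx":25,"ty":0,"tz":0,"gripper":-1}]' >/dev/null; python3 -c "from h import *; st()"
```

```text
9.88 mag xy [ -0.1 -81.4] z 16.8 Fpush 3.2 Fz 1.3 yaw 99.1
10.3 mag xy [ -0.2 -57.1] z 16.6 Fpush 5.4 Fz 3.3 yaw 99.0
```

```bash
python3 -m creep '[{"wx":0,"wy":0,"wz":0,"tx":0,"ty":0,"tz":0,"gripper":-1},{"wx":0,"wy":0,"wz":0,"tx":0,"ty":0,"tz":0,"gripper":-1}]' >/dev/null
cat >> h.py <<'E'
def look():
    st();o=get_obs();C=cam('wrist',o);p,d=optics.read_camera('wrist');P=cloud(d,C);M=mag(P)
    h=cv2.cvtColor(p,cv2.COLOR_RGB2HSV);y=(h[...,0]>23)&(h[...,0]<36)&(h[...,1]>110)
    t=y&(P[...,2]>.040)&(P[...,2]<.052)&(M[...,0]>-22)&(M[...,0]<34);m=M[t]
    print('yellow',t.sum(),'nose y',np.percentile(m[:,1],99.5).round(1),'x',np.percentile(m[:,0],[1,99]).round(1),'ztop',np.median(P[...,2][t]).round(4))
    return p
E
python3 -c "
from h import *; p=look(); cv2.imwrite('pics/w4.png',p[:,:,::-1])"
```

```text
10.47 mag xy [ -0.2 -55.4] z 16.3 Fpush 2.6 Fz 1.9 yaw 99.1
yellow 6236 nose y 15.8 x [-15.2  13.9] ztop 0.0461
```

View pics/w4.png

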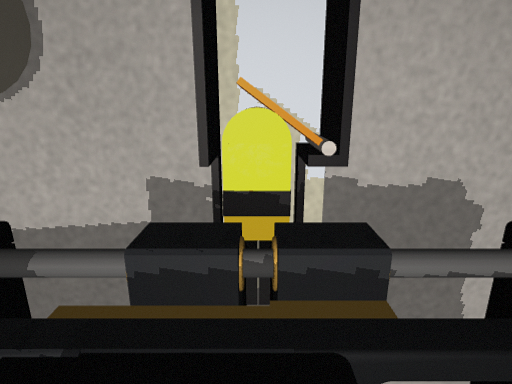

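The nose is at y = 15.8 mm at (258,107), pushing the flap open. That puts the tail about 11 mm ahead of the TCP. I'll keep pushing.

```bash
python3 -m creep '[{"wx":0,"wy":0,"wz":0,"tx":5,"ty":0,"tz":0,"gripper":-1},{"wx":0,"wy":0,"wz":0,"tx":10,"ty":0,"tz":0,"gripper":-1},{"wx":0,"wy":0,"wz":0,"tx":15,"ty":0,"tz":0,"gripper":-1},{"wx":0,"wy":0,"wz":0,"tx":20,"ty":0,"tz":0,"gripper":-1},{"wx":0,"wy":0,"wz":0,"tx":25,"ty":0,"tz":0,"gripper":-1}]' >/dev/null; python3 -c "from h import *; st()"
python3 -m creep '[{"wx":0,"wy":0,"wz":0,"tx":5,"ty":0,"tz":0,"gripper":-1},{"wx":0,"wy":0,"wz":0,"tx":10,"ty":0,"tz":0,"gripper":-1},{"wx":0,"wy":0,"wz":0,"tx":15,"ty":0,"tz":0,"gripper":-1},{"wx":0,"wy":0,"wz":0,"tx":20,"ty":0,"tz":0,"gripper":-1},{"wx":0,"wy":0,"wz":0,"tx":25,"ty":0,"tz":0,"gripper":-1}]' >/dev/null; python3 -c "from h import *; look()"
```

```text
10.93 mag xy [ -1.1 -32.1] z 16.0 Fpush 4.7 Fz 3.3 yaw 99.0
11.35 mag xy [-0.8 -5.2] z 15.9 Fpush 3.6 Fz 2.6 yaw 99.1
yellow 6233 nose y 66.0 x [-16.4  12.9] ztop 0.0461
```

```bash
python3 -m creep '[{"wx":0,"wy":0,"wz":0,"tx":5,"ty":0,"tz":0,"gripper":-1},{"wx":0,"wy":0,"wz":0,"tx":10,"ty":0,"tz":0,"gripper":-1},{"wx":0,"wy":0,"wz":0,"tx":15,"ty":0,"tz":0,"gripper":-1},{"wx":0,"wy":0,"wz":0,"tx":20,"ty":0,"tz":0,"gripper":-1},{"wx":0,"wy":0,"wz":0,"tx":25,"ty":0,"tz":0,"gripper":-1}]' >/dev/null; python3 -c "from h import *; st()"
python3 -m creep '[{"wx":0,"wy":0,"wz":0,"tx":4,"ty":0,"tz":0,"gripper":-1},{"wx":0,"wy":0,"wz":0,"tx":8,"ty":0,"tz":0,"gripper":-1},{"wx":0,"wy":0,"wz":0,"tx":12,"ty":0,"tz":0,"gripper":-1},{"wx":0,"wy":0,"wz":0,"tx":16,"ty":0,"tz":0,"gripper":-1},{"wx":0,"wy":0,"wz":0,"tx":20,"ty":0,"tz":0,"gripper":-1}]' >/dev/null; python3 -c "from h import *; st()"
python3 -m creep '[{"wx":0,"wy":0,"wz":0,"tx":2,"ty":0,"tz":0,"gripper":-1},{"wx":0,"wy":0,"wz":0,"tx":4,"ty":0,"tz":0,"gripper":-1},{"wx":0,"wy":0,"wz":0,"tx":6,"ty":0,"tz":0,"gripper":-1},{"wx":0,"wy":0,"wz":0,"tx":6,"ty":0,"tz":0,"gripper":-1},{"wx":0,"wy":0,"wz":0,"tx":6,"ty":0,"tz":0,"gripper":-1}]' >/dev/null; python3 -c "from h import *; look()"
```

```text
11.82 mag xy [-0.8 20.1] z 15.9 Fpush 2.0 Fz 0.4 yaw 99.1
12.23 mag xy [-0.6 39.7] z 15.9 Fpush 1.7 Fz 0.2 yaw 99.1
12.65 mag xy [-0.5 45.7] z 16.1 Fpush 0.7 Fz 0.4 yaw 99.1
yellow 5611 nose y 111.2 x [-15.6  13.6] ztop 0.046
```

```bash
python3 -m creep '[{"wx":0,"wy":0,"wz":0,"tx":2,"ty":0,"tz":0,"gripper":-1},{"wx":0,"wy":0,"wz":0,"tx":4,"ty":0,"tz":0,"gripper":-1},{"wx":0,"wy":0,"wz":0,"tx":6,"ty":0,"tz":0,"gripper":-1},{"wx":0,"wy":0,"wz":0,"tx":8,"ty":0,"tz":0,"gripper":-1},{"wx":0,"wy":0,"wz":0,"tx":9,"ty":0,"tz":0,"gripper":-1}]' >/dev/null; python3 -c "from h import *; st()"
python3 -m creep '[{"wx":0,"wy":0,"wz":0,"tx":1,"ty":0,"tz":0,"gripper":-1},{"wx":0,"wy":0,"wz":0,"tx":2,"ty":0,"tz":0,"gripper":-1},{"wx":0,"wy":0,"wz":0,"tx":3,"ty":0,"tz":0,"gripper":-1}]' >/dev/null; python3 -c "from h import *; st()"
python3 -m creep '[{"wx":0,"wy":0,"wz":0,"tx":1,"ty":0,"tz":0,"gripper":-1},{"wx":0,"wy":0,"wz":0,"tx":2,"ty":0,"tz":0,"gripper":-1}]' >/dev/null; python3 -c "from h import *; st()"
```

```text
13.12 mag xy [-0.2 54.9] z 16.2 Fpush 0.5 Fz -1.4 yaw 99.1
13.37 mag xy [-0.3 57.3] z 16.2 Fpush 0.2 Fz -0.6 yaw 99.1
13.53 mag xy [-0.4 59.1] z 16.2 Fpush 1.3 Fz -0.6 yaw 99.1
```

```bash
python3 -m creep '[{"wx":0,"wy":0,"wz":0,"tx":1,"ty":0,"tz":0,"gripper":-1},{"wx":0,"wy":0,"wz":0,"tx":2,"ty":0,"tz":0,"gripper":-1}]' >/dev/null; python3 -c "from h import *; st()"
python3 -m creep '[{"wx":0,"wy":0,"wz":0,"tx":0,"ty":0,"tz":0,"gripper":-1}]' >/dev/null; python3 -c "from h import *; st()"
```

```text
13.7 mag xy [-0.4 61.1] z 16.2 Fpush 1.6 Fz 0.4 yaw 99.1
13.78 mag xy [-0.4 61.4] z 16.2 Fpush -0.4 Fz -0.6 yaw 99.1
```

```bash
cat > g.py <<'E'
from h import *
st();f=get_obs()['force'];raise SystemExit(f[0]*np.sin(th)-f[1]*np.cos(th)>3.0)
E
python3 -m creep '[{"wx":0,"wy":0,"wz":0,"tx":1,"ty":0,"tz":0,"gripper":-1},{"wx":0,"wy":0,"wz":0,"tx":2,"ty":0,"tz":0,"gripper":-1}]' >/dev/null; python3 g.py &&
python3 -m creep '[{"wx":0,"wy":0,"wz":0,"tx":1,"ty":0,"tz":0,"gripper":-1},{"wx":0,"wy":0,"wz":0,"tx":2,"ty":0,"tz":0,"gripper":-1}]' >/dev/null && python3 g.py &&
python3 -m creep '[{"wx":0,"wy":0,"wz":0,"tx":1,"ty":0,"tz":0,"gripper":-1},{"wx":0,"wy":0,"wz":0,"tx":2,"ty":0,"tz":0,"gripper":-1}]' >/dev/null && python3 g.py &&
python3 -m creep '[{"wx":0,"wy":0,"wz":0,"tx":1,"ty":0,"tz":0,"gripper":-1},{"wx":0,"wy":0,"wz":0,"tx":2,"ty":0,"tz":0,"gripper":-1}]' >/dev/null && python3 g.py
```

```text
13.95 mag xy [-0.4 61.6] z 16.2 Fpush 4.9 Fz -0.1 yaw 99.1True
```

```bash
for i in 1; do python3 -m creep '[{"wx":0,"wy":0,"wz":0,"tx":0,"ty":0,"tz":0,"gripper":-1}]' >/dev/null; python3 g.py; python3 -m creep '[{"wx":0,"wy":0,"wz":0,"tx":0,"ty":0,"tz":0,"gripper":-1}]' >/dev/null; python3 g.py; done
```

```text
14.03 mag xy [-0.4 61.7] z 16.2 Fpush 4.5 Fz -0.1 yaw 99.1
14.12 mag xy [-0.5 61.8] z 16.2 Fpush 4.8 Fz 0.9 yaw 99.0True
True
```

The row is met at TCP y of about 61.5 (tail about 73), where the force jumped to about 4.8 N. Next I'll creep on to feel it give.

```bash
python3 -m creep '[{"wx":0,"wy":0,"wz":0,"tx":0.5,"ty":0,"tz":0,"gripper":-1},{"wx":0,"wy":0,"wz":0,"tx":1,"ty":0,"tz":0,"gripper":-1},{"wx":0,"wy":0,"wz":0,"tx":1,"ty":0,"tz":0,"gripper":-1}]' >/dev/null; python3 g.py
python3 -m creep '[{"wx":0,"wy":0,"wz":0,"tx":0.5,"ty":0,"tz":0,"gripper":-1},{"wx":0,"wy":0,"wz":0,"tx":1,"ty":0,"tz":0,"gripper":-1},{"wx":0,"wy":0,"wz":0,"tx":1,"ty":0,"tz":0,"gripper":-1}]' >/dev/null; python3 g.py
```

```text
14.37 mag xy [-0.5 63. ] z 16.2 Fpush 4.6 Fz 1.3 yaw 99.1
14.62 mag xy [-0.5 63.7] z 16.2 Fpush 5.3 Fz 0.1 yaw 99.0True
True
```

```bash
python3 -m creep '[{"wx":0,"wy":0,"wz":0,"tx":0.7,"ty":0,"tz":0,"gripper":-1},{"wx":0,"wy":0,"wz":0,"tx":1.5,"ty":0,"tz":0,"gripper":-1},{"wx":0,"wy":0,"wz":0,"tx":1.5,"ty":0,"tz":0,"gripper":-1},{"wx":0,"wy":0,"wz":0,"tx":1.5,"ty":0,"tz":0,"gripper":-1}]' >/dev/null; python3 g.py
```

```text
14.95 mag xy [-0.4 64.9] z 16.2 Fpush 6.4 Fz 1.0 yaw 99.0True
```

The row has given about 3.4 mm: the force rose from 4.8 to 6.4 N, which fits 0.5 N/mm. I'll ease off now.

```bash
python3 -m creep '[{"wx":0,"wy":0,"wz":0,"tx":-1,"ty":0,"tz":0,"gripper":-1},{"wx":0,"wy":0,"wz":0,"tx":-2,"ty":0,"tz":0,"gripper":-1},{"wx":0,"wy":0,"wz":0,"tx":-2,"ty":0,"tz":0,"gripper":-1},{"wx":0,"wy":0,"wz":0,"tx":-2,"ty":0,"tz":0,"gripper":-1}]' >/dev/null; python3 g.py
```

```text
15.28 mag xy [-0.4 64.9] z 16.2 Fpush 3.2 Fz 1.3 yaw 99.1True
```

```bash
python3 -m creep '[{"wx":0,"wy":0,"wz":0,"tx":-1,"ty":0,"tz":0,"gripper":-1},{"wx":0,"wy":0,"wz":0,"tx":-2,"ty":0,"tz":0,"gripper":-1},{"wx":0,"wy":0,"wz":0,"tx":-2,"ty":0,"tz":0,"gripper":-1},{"wx":0,"wy":0,"wz":0,"tx":-2,"ty":0,"tz":0,"gripper":-1}]' >/dev/null; python3 g.py
```

```text
15.62 mag xy [-0.6 63.5] z 16.0 Fpush 0.4 Fz 0.0 yaw 99.1False
```

Eased off 1.4 mm, with no push force left. I'll lift straight up.

```bash
python3 -m creep '[{"wx":0,"wy":0,"wz":0,"tx":0,"ty":0,"tz":-5,"gripper":-1},{"wx":0,"wy":0,"wz":0,"tx":0,"ty":0,"tz":-12,"gripper":-1},{"wx":0,"wy":0,"wz":0,"tx":0,"ty":0,"tz":-20,"gripper":-1},{"wx":0,"wy":0,"wz":0,"tx":0,"ty":0,"tz":-28,"gripper":-1},{"wx":0,"wy":0,"wz":0,"tx":0,"ty":0,"tz":-36,"gripper":-1}]' >/dev/null; python3 g.py
python3 -m creep '[{"wx":0,"wy":0,"wz":0,"tx":0,"ty":0,"tz":-10,"gripper":-1},{"wx":0,"wy":0,"wz":0,"tx":0,"ty":0,"tz":-25,"gripper":-1},{"wx":0,"wy":0,"wz":0,"tx":0,"ty":0,"tz":-45,"gripper":-1},{"wx":0,"wy":0,"wz":0,"tx":0,"ty":0,"tz":-70,"gripper":-1},{"wx":0,"wy":0,"wz":0,"tx":0,"ty":0,"tz":-90,"gripper":-1}]' >/dev/null; python3 g.py
python3 -m creep '[{"wx":0,"wy":0,"wz":0,"tx":-20,"ty":0,"tz":-20,"gripper":-1},{"wx":0,"wy":0,"wz":0,"tx":-55,"ty":0,"tz":-30,"gripper":-1},{"wx":0,"wy":0,"wz":0,"tx":-90,"ty":0,"tz":-30,"gripper":-1},{"wx":0,"wy":0,"wz":0,"tx":-110,"ty":0,"tz":-30,"gripper":-1},{"wx":0,"wy":0,"wz":0,"tx":-110,"ty":0,"tz":-30,"gripper":-1}]' >/dev/null
python3 -m creep '[{"wx":0,"wy":0,"wz":0,"tx":0,"ty":0,"tz":0,"gripper":-1},{"wx":0,"wy":0,"wz":0,"tx":0,"ty":0,"tz":0,"gripper":-1},{"wx":0,"wy":0,"wz":0,"tx":0,"ty":0,"tz":0,"gripper":-1}]' >/dev/null
python3 - <<'E'
from h import *
st();o=get_obs();C=cam('wrist',o);p,d=optics.read_camera('wrist');P=cloud(d,C);M=mag(P);cv2.imwrite('pics/w5.png',p[:,:,::-1])
h=cv2.cvtColor(p,cv2.COLOR_RGB2HSV);t=(h[...,0]>23)&(h[...,0]<36)&(h[...,1]>110)&(P[...,2]>.04)&(P[...,2]<.052)&(M[...,0]>-22)&(M[...,0]<34)
print(t.sum(),np.percentile(M[t],[1,99],axis=0),np.median(P[t][:,2]))
E
```

```text
16.03 mag xy [-0.1 62.7] z 53.5 Fpush 0.5 Fz 0.3 yaw 99.1
16.45 mag xy [-0.2 62.7] z 144.6 Fpush -0.2 Fz -0.2 yaw 99.1
17.12 mag xy [ -0.2 -45.2] z 172.6 Fpush -0.9 Fz -0.1 yaw 99.3
1104 [[-15.3026436   76.31641001]
 [ 13.91274049 111.05767696]] 0.04591123521576898False
False
```

View pics/w5.png

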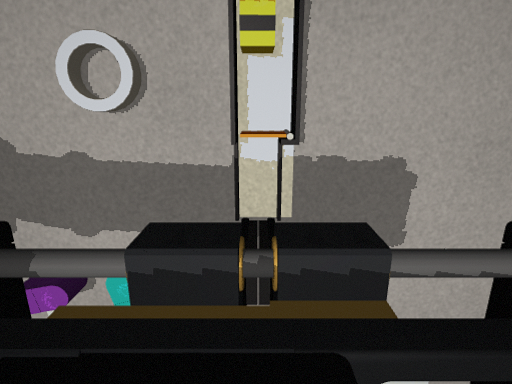

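The flap is shut across the channel at (265,134). The cassette's tail is at y of about 76 mm, around (257,50), with its top at 46 mm, so it lies flat on the floor. The arm is clear of everything, so I'll hand in.

```bash
python3 -c "from cell import env; print(env.sign_off())"
```

```text
the job is handed in; nothing more can be done
None
```

The yellow cassette is loaded: I set it down in the tray nose first, pushed it through the flap and moved the hidden row by about 3.4 mm; the flap shut behind it, no other object was moved, and the job was handed in at about 17 s.

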